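# Swing the fume hood over the circuit board

### The arm

A 7-joint arm with a two-finger parallel gripper is mounted at the origin on the work surface. World frame = base frame: x ahead of the robot, y to its left, z up, the work surface at z = 0. Lengths are in mm, angles in rad, forces in N, time in s.
With the tool pointing down it reaches from about 425 to 875 mm from the base axis. Payload 9.9 kg.
Tool frame: the origin (TCP) lies on the centre line of the jaws, within the pads' length; the fingertips stand 25 mm ahead of it and the grasp point (between the pads) lies 6 mm ahead of it; z points along the fingers, y is the line along which they close (so a half turn about z gives the same grasp; the last joint's range is limited). The gripper opens to 85 mm and grips with 20 to 120 N. Pads are 22 mm wide; open, the fingers measure 114 mm over their backs; the gripper's body (76 mm by 85 mm) begins 54 mm behind the grasp point. The pads swing forward as they close: fully open they stand 13 mm farther back than shut.
Start: joints at [-1.356, 0.576, 0.025, 1.437, -0.015, 1.129, -0.057], TCP at [198.695, 645.097, 256.289] pointing down, gripper open.
Joint ranges: [-2.76, 2.76], [-0.34, 2.15], [-1.52, 1.57], [0.19, 2.46], [-1.09, 4.23], [0.17, 1.99], [-2.82, 2.82]. Speed limits (rad/s): [2.22, 2.22, 3.01, 3.01, 3.14, 3.14, 3.14].

### API

Orientations are given as a rotation vector (axis times angle).
In Python, from station import r gives the robot as it stands. The module is installed in compiled form; this text tells all that it offers.
- The arm moves only by the shell command python3 -m creep 'ROWS' [OPENING] [FORCE]. ROWS is text: rows parted by semicolons, each of 4 numbers parted by spaces: the shift along the tool's x, y, z in mm, then the turn about the tool's z in degrees. A call has 1 to 8 rows; each row shifts and turns the commanded pose from where the row before left it, along the tool's axes as they then stand; what a row does not reach is not made up. A row lasts 1/10 s, in which the tool goes at most 50 mm and 8.59 degrees, less where a joint would pass 70% of its speed; a pose out of reach is approached as far as the arm can. A call is refused whole if a number of a shift passes 50 or a number of a turn 8.59, either way. A call with a gripper value outside its range is refused whole. OPENING is the finger opening in mm, from 0 to 85.4, set as the call begins (- or left out, the last holds). The fingers move at their own pace and stop on an object; FORCE is the grip in N (left out, the last holds). Time passes only in rows, so rows that do not move let the fingers close. It gives the time, the measured TCP pose, the force, the opening and the grip force at its end, in the units of the state.
- r.get_state(): the state, without advancing time (a new reading comes with each control period).
- r.capture(name): name is "scene" or "top"; returns (picture, depth): 400x640x3 uint8, red, green, blue; 400x640 float32, mm along the optical axis (not along the pixel's ray), 0 where there is no reading.
- r.camera_info(name): a dict with "camera_matrix" (3x3 intrinsics, pixels), "dist_coeffs" ([k1, k2, p1, p2, k3] as OpenCV has them; the pictures are not rectified), "R" (3x3) and "t" (3): a world point X has camera coordinates R X + t. Camera axes: x right, y down, z forward; pixel columns grow to the right and rows downward; lengths in mm; the calibration is good to about 2 mm. A picture is of the moment at which its call begins. camera_info takes no time and is no camera call.
- r.job_done(): hands the job in; it is judged then, once.
The state is a dict: "t": time; "joints": joint angles; "qvel": joint speeds; "effort": joint torques, N m; "position": TCP position; "tool_rot": TCP orientation; "force": force on the tool from outside, world axes, zero at the start; "wrist_torque": the same for the moment, N m; "opening": finger opening in mm; "finger_force": force on a finger pad.
Only numpy, scipy, OpenCV 4.12 (cv2) and the standard library are available. Lean on these libraries where they do the work, as an engineer would, in place of code of your own. Each camera call takes 0.05 s, during which the arm holds its last target. There are 200 camera calls.

### The job

Swing the free-running fume-extraction hood across the bench until it is centred over the circuit board in the board holder, and leave it standing still there by itself, finishing only once it has stood so, untouched, for a good three seconds. It drifts on once moving: push and brake it gently, only against the side of its round skirt (the thin cone and boom tube above dent, so keep off them), never let it run into its end stops, and leave the other things on the bench as they lie.

Things in the scene. Friction and masses are not known exactly. Their poses are not given: they have to be found in the camera images.
- hood: the hood at the boom's end; origin on its upright axis at mid-height of the skirt (z 0.145), 310 mm from the swivel axis; its +x points to that axis. Stiff white round skirt, 220 mm across, z 0.115 (mesh mouth) to 0.175, no handle, too wide to grip: push it at its side. Ball bearings: 0.0015 N m dry friction, 0.012 N m s/rad drag; hood and duct 6 kg, inertia about the swivel 0.50 kg m2, all +-35 %
- duct: thin white sheet-metal duct that turns with the hood, not to be touched (it dents): a cone from 208 mm across at z 0.173 to 106 mm at z 0.215 on the skirt, an elbow and the level boom tube, 100 mm across, to the swivel; origin on the hood's axis at the tube's axis height, z 0.26; tube top z 0.31; +x to the swivel. The swivel has end stops 0.9 rad either side of straight out from the foot
- board (a point): centre of the upper face of the green circuit board (100 x 78 mm), 45 mm above the bench, clamped in a low fixed holder with a dark steel foot 150 x 110 mm; the holder stands to the right of the hood at the start, on the arc of the hood: 310 mm from the swivel axis
- foot (a point): front edge, on the bench, of the fume arm's fixed round foot (170 mm across); the upright swivel axis stands 85 mm behind it along this point's +x, which points away from the robot: straight out means the boom along its -x. A white riser tube 100 mm in diameter stands on the foot up to z 0.17 and carries the swivel
- multimeter: yellow multimeter, 150 x 80 x 38 mm, lying loose; a bystander; origin at the centre of its underside
- iron_stand: soldering-iron stand, foot 100 x 70 mm, about 80 mm high, standing loose; a bystander; origin at the centre of its underside
- solder_reel: aluminium reel of solder, 64 mm across and 45 mm high, standing loose; a bystander; origin at the centre of its underside
- printed_housing: grey 3D-printed housing, 120 x 50 x 28 mm, lying loose; a bystander; origin at the centre of its underside
There are look-alikes about, which are no part of the job. Leave any white look-alike of the part that bears board alone.

How it is judged:
By the outcome, as a careful person would: the job done as asked, in the order asked, and still so for the second after the job is handed in, with the robot touching nothing.
It also fails if it takes over 48 s, if anything falls off the work surface, if the arm or the gripper's body presses on something with over 40 N, if the wrist force passes 120 N, or if a joint passes its speed limit or range.

## Working session

There is one attempt and no reset: what is moved stays moved. The work goes in short steps, Python scripts to look and compute and a shell command to move; the robot and the scene stay as the last step left them, time stands still between calls to the robot, and variables do not carry over. Pictures are saved under pics/ and viewed, at most 10 in all, crops included, and the job is handed in when it is done.

```bash
mkdir -p pics; cat > h.py <<'E'
import numpy as np,cv2
from station import r
def cap(n,f=None):
    p,d=r.capture(n)
    if f: cv2.imwrite(f,p[:,:,::-1])
    return p,d
def world(n,d):
    c=r.camera_info(n);K=np.array(c["camera_matrix"]);D=np.array(c["dist_coeffs"]);R=np.array(c["R"]);t=np.array(c["t"])
    v,u=np.mgrid[0:400,0:640]
    q=cv2.undistortPoints(np.stack([u,v],-1).reshape(-1,1,2).astype(np.float64),K,D).reshape(400,640,2)
    X=np.concatenate([q,np.ones((400,640,1))],-1)*d[...,None]
    return (X-t)@R
E
python3 - <<'E'
from h import *
s=r.get_state();print(s)
for n in("scene","top"):
    p,d=cap(n,f"pics/{n}1.png");np.savez(f"{n}1.npz",p=p,d=d,w=world(n,d))
    c=r.camera_info(n);print(n,-np.array(c["R"]).T@c["t"])
a=cv2.imread("pics/scene1.png");b=cv2.imread("pics/top1.png")
E
```

```text
{'t': 0.0, 'joints': array([-1.35582305,  0.57652884,  0.02485792,  1.43795457, -0.01499614,
        1.12898174, -0.05648035]), 'qvel': array([-0.0002276 , -0.00058501,  0.00109048,  0.00072814,  0.00029851,
        0.00104791,  0.00096859]), 'effort': array([-1.21749610e-03, -7.65769601e+01,  2.25009710e+00, -2.85984331e+01,
        1.53935904e-02,  1.22326717e-02,  4.27469661e-05]), 'position': array([198.56110936, 644.68541274, 255.42869868]), 'tool_rot': array([-4.67478482e-01, -3.10646173e+00,  2.64007159e-03]), 'force': array([ 0.09003921, -0.15121842, -0.38259469]), 'wrist_torque': array([-0.01015628, -0.00548472,  0.03199396]), 'finger_force': 0.0, 'opening': 85.44821482397246}
scene [1084.07331218 -133.84305751 1307.4981536 ]
top [ 631.51168653  -68.84985165 1424.48454018]
```

View pics/scene1.png

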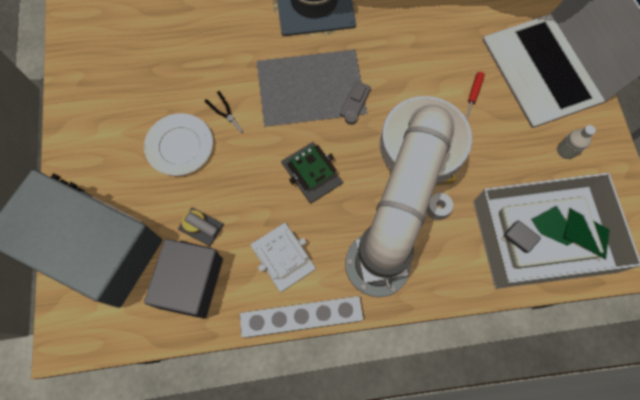

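View pics/top1.png

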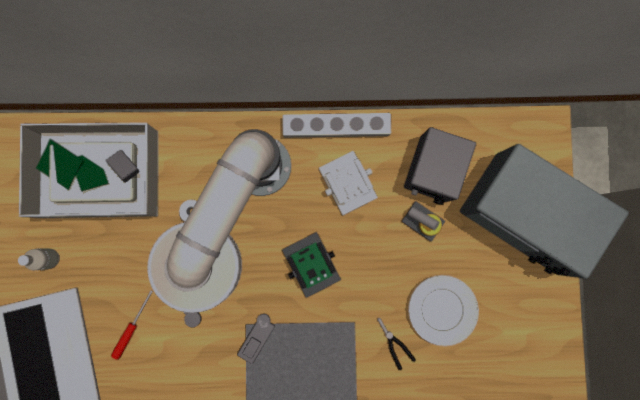

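The scene view shows the hood at (426,138), its swivel at (380,262), the green board in its dark holder at (312,168) and a white empty look-alike holder at (283,255). In the top view these are at (195,265), (262,165), (312,265) and (348,183). The green scraps in the tray at (75,165) are also not the board. The green board in the dark-footed holder matches the description. I'll measure now.

```bash
python3 - <<'E'
from h import *
from scipy.optimize import least_squares
def circ(P):
    f=lambda q:np.hypot(P[:,0]-q[0],P[:,1]-q[1])-q[2]
    s=least_squares(f,[*P.mean(0),100],loss='soft_l1',f_scale=2);return s.x.round(1)
for n in("scene","top"):
    z=np.load(f"{n}1.npz");p,d,w=z["p"].astype(int),z["d"],z["w"]
    g=(p[...,1]>p[...,0]+25)&(p[...,1]>p[...,2]+15)&(d>0)
    b=g&(abs(w[...,2]-45)<12)&(abs(w[...,0]-(550 if 1 else 0))<400)
    k,l,st,ce=cv2.connectedComponentsWithStats(b.astype(np.uint8))
    for i in range(1,k):
        if st[i,4]>60:
            m=l==i;rc=cv2.minAreaRect(w[m][:,:2].astype(np.float32));print(n,"green",ce[i].round(),st[i,4],np.median(w[m],0).round(1),rc)
    u0={"scene":(426,138),"top":(195,265)}[n]
    v,u=np.mgrid[0:400,0:640]
    near=(np.hypot(u-u0[0],v-u0[1])<62)&(d>0)
    for lo,hi in((168,182),(300,316)):
        m=near&(w[...,2]>lo)&(w[...,2]<hi);P=w[m]
        print(n,lo,m.sum(),np.median(P,0).round(1), P.min(0).round(),P.max(0).round())
    # boom axis from tube top
    m=(d>0)&(w[...,2]>295)&(w[...,2]<330)&(abs(u-u0[0])<130)&(abs(v-u0[1])<170)
    P=w[m][:,:2];c=P.mean(0);_,_,V=np.linalg.svd(P-c,full_matrices=False);pr=(P-c)@V[0]
    print(n,"tube",c.round(1),V[0],pr.min(),pr.max(),(c+V[0]*pr.min()).round(),(c+V[0]*pr.max()).round(), np.percentile(w[m][:,2],[50,99]))
    # skirt outer circle: top rim points
    m=near&(w[...,2]>120)&(w[...,2]<180);P=w[m][:,:2]
    h=cv2.convexHull(P.astype(np.float32))[:,0];print(n,"skirt circ",circ(h),len(h))
    # foot
    f0={"scene":(380,268),"top":(262,165)}[n]
    m=(np.hypot(u-f0[0],v-f0[1])<48)&(d>0)&(w[...,2]>5)&(w[...,2]<60)
    P=w[m];print(n,"foot",m.sum(),np.median(P,0).round(1));h=cv2.convexHull(P[:,:2].astype(np.float32))[:,0];print(circ(h))
    big=cv2.resize(p.astype(np.uint8)[:,:,::-1],None,fx=2.5,fy=2.5,interpolation=cv2.INTER_CUBIC)
    if n=="top":cv2.imwrite("pics/crop1.png",big[250:850,270:1070])
    # object list in depth
    for nm,uv in {"top":dict(mm=(257,340),tab=(193,320),reel=(188,211),iron=(425,220),plate=(443,310),box=(440,160),big=(545,205),lookalike=(348,183),tray=(150,170),lap=(80,330),strip=(335,125)),"scene":dict(mm=(355,100),reel=(441,205),base=(315,5))}[n].items():
        a=w[uv[1]-2:uv[1]+3,uv[0]-2:uv[0]+3].reshape(-1,3);print(nm,np.median(a,0).round())
E
```

```text
scene green [311. 168.] 550 [573.5 -85.9  45.3] ((570.5347900390625, -84.38314056396484), (94.99864196777344, 71.7712631225586), 25.711393356323242)
scene green [603. 236.] 194 [857.7 621.8  47.6] ((872.3651123046875, 622.733154296875), (35.46537780761719, 89.6181411743164), 81.07445526123047)
scene 168 1255 [572.8 224.8 175.8] [467.  93. 168.] [688. 316. 182.]
scene 300 2317 [687.8 141.  307.1] [585.  68. 300.] [780. 210. 316.]
scene tube [721.3 122.4] [ 0.87250305 -0.48860867] -163.09202674042345 150.76003514424758 [579. 202.] [853.  49.] [305.51256893 313.7970853 ]
scene skirt circ [577.5 203.6 110.4] 44
scene foot 1442 [899.    2.3  13.3]
[860.6  51.2 120.5]
mm [375.  68.  22.]
reel [715. 248.  11.]
base [75. -7. 71.]
top green [ 44. 161.] 222 [855.7 620.5  48.8] ((870.2877807617188, 625.6156005859375), (40.59768295288086, 92.00547790527344), 85.52982330322266)
top green [311. 264.] 855 [570.8 -83.5  44.7] ((569.0403442382812, -83.21088409423828), (98.78871154785156, 75.52392578125), 26.297880172729492)
top 168 1558 [546.7 215.5 175.5] [466.  95. 168.] [684. 316. 182.]
top 300 1585 [652.1 160.3 306.4] [578. 100. 300.] [718. 211. 316.]
top tube [709.8 128. ] [-0.87238954  0.4888113 ] -156.1474636984501 151.2992089697763 [846.  52.] [578. 202.] [304.96474205 313.45410237]
top skirt circ [576.6 205.1 110.8] 53
top foot 989 [830.1  -5.7  12.5]
[846.4  48.3 130.7]
mm [370.  65.  26.]
tab [425. 239.  18.]
reel [720. 250.  27.]
iron [ 683. -391.   61.]
plate [ 438. -444.    5.]
box [ 836. -421.  115.]
big [ 712. -664.  159.]
lookalike [ 788. -188.   46.]
tray [829. 341.  66.]
lap [407. 537.  16.]
strip [ 951. -156.   35.]
```

View pics/crop1.png

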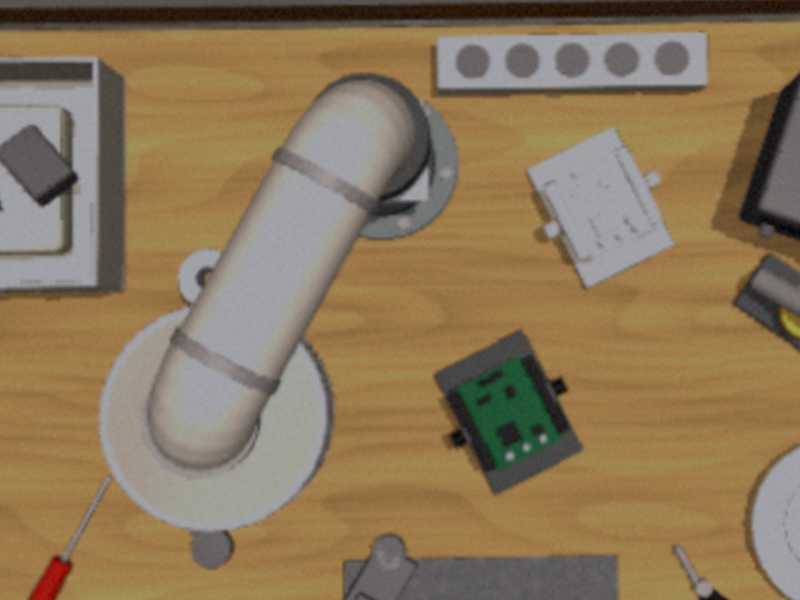

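Crop: the dark-footed green board is at (508,410). It is the only board in a dark holder, and the white empty holder at (600,205) is the look-alike. Hood centre is about (577,204), swivel (847,53) and board (570,-84), which is 309 mm from the swivel and so consistent. The hood must turn about 0.97 rad towards -y. I'll push with closed fingers on the +y side. First I'll lift and turn the tool so that tool x = world +y and tool y = world +x.

```bash
python3 -m creep '0 0 -10 8.5;0 0 -10 8.5;0 0 -10 8.5;0 0 -10 8.5;0 0 -10 8.5;0 0 -10 8.5;0 0 -10 8.5;0 0 -10 8.5' 0 20
python3 - <<'E'
from h import *
for n in("scene","top"):
    w=np.load(f"{n}1.npz")["w"];m=(w[...,0]>150)&(w[...,0]<620)&(w[...,1]>320)&(w[...,1]<720)
    print(n,np.nanmax(w[m][:,2]), w[m][np.argmax(w[m][:,2])])
E
```

```text
t: 0.9
position: [198.5, 644.9, 336.2]
tool_rot: [2.132, 2.307, -0.001]
force: [-0.9, 0.0, 0.1]
opening: -0.2
finger_force: 0.0
scene 135.7022777487214 [597.34974391 623.51614174 135.70227775]
top 137.12075493511574 [609.25780289 619.75246762 137.12075494]
```

```bash
python3 -m creep '-15 20 0 4.5;-32 38 0 0;-32 38 0 0;-32 38 0 0;-32 38 0 0;-32 38 0 0;-32 38 0 0;-32 38 0 0'
```

```text
t: 1.7
position: [488.5, 408.1, 336.1]
tool_rot: [-2.214, -2.229, 0.001]
force: [-0.5, 0.1, -1.0]
opening: 0.2
finger_force: 0.0
```

```bash
python3 -m creep '-15 20 -0 0;-20 20 30 0;-20 20 35 0;0 0 40 0;0 0 35 0;0 0 25 0;0 0 6 0;0 0 0 0'
```

```text
t: 2.5
position: [547.4, 354.8, 164.6]
tool_rot: [-2.214, -2.229, 0.003]
force: [0.4, 0.5, -0.0]
opening: 0.0
finger_force: 0.0
```

```bash
python3 - <<'E'
from h import *
p,d=cap("scene","pics/scene2.png")
E
```

```text
(no output)
```

View pics/scene2.png

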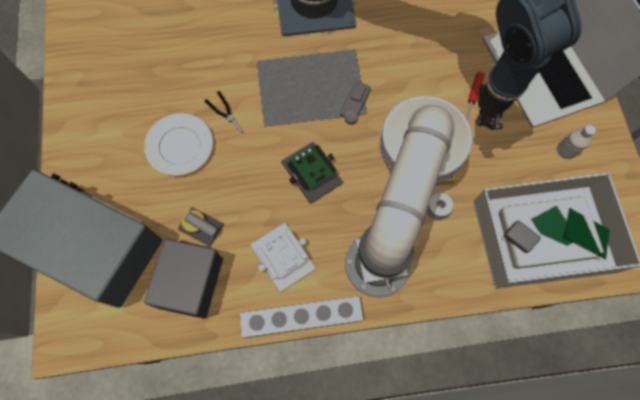

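Fingers at (488,122) are clear of the skirt. Now I'll write a hood tracker and start the gentle push.

```bash
cat >> h.py <<'E'
SW=np.array([847.5,52.6])
from scipy.optimize import minimize_scalar
def theta(p,w):
    m=(p.min(-1)>90)&(w[...,2]>285)&(w[...,2]<318)
    q=w[m][:,:2]-SW;r_=np.hypot(*q.T);q=q[(r_>90)&(r_<330)]
    a=np.median(np.arctan2(q[:,1],-q[:,0]))
    c=lambda a:np.minimum(np.abs(q[:,0]*np.sin(a)+q[:,1]*np.cos(a)),30).sum()
    q=q[np.abs(q[:,0]*np.sin(a)+q[:,1]*np.cos(a))<45]
    a=minimize_scalar(c,bounds=(a-.15,a+.15),method="bounded").x
    return a,SW+310*np.array([-np.cos(a),np.sin(a)])
def look(names=("scene","top")):
    for n in names:
        t=r.get_state()["t"];p,d=r.capture(n);a,c=theta(p,world(n,d));print(n,round(t,2),"th",round(a,4),"hood",c.round(1))
E
python3 - <<'E'
from h import *
for n in("scene","top"):
    z=np.load(f"{n}1.npz");print(n,theta(z["p"],z["w"]))
E
python3 -m creep '-10 0 0 0;-10 0 0 0;-4 0 0 0;-2 0 0 0;-2 0 0 0;-2 0 0 0;-2 0 0 0;-2 0 0 0'
```

```text
scene (np.float64(0.4963003465243624), array([574.90141931, 200.21440921]))
top (np.float64(0.4658787885787378), array([570.53758298, 191.8545136 ]))
t: 3.35
position: [547.0, 322.0, 165.1]
tool_rot: [-2.212, -2.229, 0.001]
force: [-4.6, 5.1, 0.8]
opening: 0.1
finger_force: 2.5
```

```bash
python3 -m creep '-2.5 0 0 0;-3 0 0 0;-3.5 0 0 0;-4 0 0 0;-4.5 0 0 0;-5 0 0 0;-5 0 0 0;-5 0 0 0'
cat >> h.py <<'E'
from scipy.optimize import least_squares
def theta(p,w):
    m=(p.min(-1)>75)&(w[...,2]>125)&(w[...,2]<180)
    q=w[m][:,:2];r_=np.hypot(*(q-SW).T);q=q[(r_>195)&(r_<430)&(q[:,0]<720)&(abs(q[:,1]-60)<300)]
    h=cv2.convexHull(q.astype(np.float32))[:,0]
    s=least_squares(lambda c:np.hypot(*(h-c).T)-110.5,np.median(q,0),loss='soft_l1',f_scale=2).x
    return np.arctan2(s[1]-SW[1],SW[0]-s[0]),s
E
python3 - <<'E'
from h import *
for n in("scene","top"):
    z=np.load(f"{n}1.npz");print(n,theta(z["p"],z["w"]))
look()
E
```

```text
t: 4.15
position: [548.7, 287.6, 165.4]
tool_rot: [2.214, 2.227, 0.0]
force: [0.7, 0.9, 0.7]
opening: 0.0
finger_force: 0.0
scene (np.float64(0.5100459123715373), array([577.53878437, 203.62143186]))
top (np.float64(0.5129056920224463), array([576.53723465, 205.20074736]))
scene 4.15 th 0.3624 hood [557.7 162.5]
top 4.2 th 0.3527 hood [555.8 160. ]
```

```bash
python3 -m creep '10 0 0 0;10 -5 -20 0;0 -10 -45 0;0 -10 -45 0;-20 0 -45 0;-30 0 -30 0;-45 0 0 0;-45 0 0 0'
python3 - <<'E'
from h import *
look()
E
```

```text
t: 5.05
position: [524.3, 168.5, 351.5]
tool_rot: [2.211, 2.231, 0.004]
force: [1.2, -0.1, -0.3]
opening: 0.2
finger_force: 0.0
scene 5.05 th 0.1371 hood [541.1  94.9]
top 5.1 th 0.1305 hood [539.1  93.1]
```

```bash
python3 -m creep '-49 6 0 0;-49 6 0 0;-49 6 0 0;-49 6 0 0;-45 0 20 0;-38 0 30 0;-28 0 40 0;-20 0 45 0'
python3 - <<'E'
from h import *
look()
E
```

```text
t: 5.95
position: [551.1, -160.3, 214.9]
tool_rot: [2.214, 2.225, 0.002]
force: [1.0, 0.2, -0.6]
opening: 0.3
finger_force: 0.0
scene 5.95 th -0.0763 hood [538.5  29. ]
top 6.0 th -0.0834 hood [537.5  26.7]
```

```bash
python3 -m creep '10 0 25 0;10 0 22 0;5 0 3 0;-2 0 0 0;-4 0 0 0;-6 0 0 0;-5.5 0 0 0;-5.5 0 0 0'
```

```text
t: 6.85
position: [550.2, -157.7, 165.9]
tool_rot: [2.215, 2.227, 0.001]
force: [0.5, -0.2, -0.0]
opening: -0.3
finger_force: 0.0
```

```bash
python3 -m creep '-5.5 0 0 0;-5.5 0 0 0;-5 0 0 0;-4.5 0 0 0;-4 0 0 0;-3.5 0 0 0;-3 0 0 0;-2.5 0 0 0'
```

```text
t: 7.65
position: [550.4, -190.2, 165.3]
tool_rot: [2.214, 2.229, -0.0]
force: [-0.5, -0.3, 0.4]
opening: 0.1
finger_force: 0.0
```

```bash
python3 - <<'E'
from h import *
look()
E
```

```text
scene 7.65 th -0.4059 hood [563.  -69.7]
top 7.7 th -0.405 hood [561.8 -69.9]
```

```bash
python3 -m creep '-2 0 0 0;-2 0 0 0;-2 0 0 0;-1.5 0 0 0'; python3 - <<'E'
from h import *
look()
E
```

```text
t: 8.15
position: [550.4, -197.6, 165.3]
tool_rot: [-2.214, -2.229, 0.0]
force: [-0.2, -0.1, 0.7]
opening: 0.1
finger_force: 0.0
scene 8.15 th -0.3983 hood [561.6 -67.7]
top 8.2 th -0.3925 hood [560.9 -66.1]
```

The hood bounced off softly and is drifting back at about 6 mm/s. I'll cross over to the +y side again and give it a smaller push.

```bash
python3 -m creep '-10 0 0 0;-10 0 -35 0;0 0 -48 0;0 0 -48 0;0 0 -48 0;30 0 -10 0;48 0 0 0;48 0 0 0'; python3 -m creep '48 0 0 0;48 0 0 0;48 0 0 0;42 0 10 0;25 0 40 0;0 0 48 0;0 0 48 0;0 0 43 0'; python3 - <<'E'
from h import *
look()
E
```

```text
t: 9.05
position: [549.6, -91.5, 355.1]
tool_rot: [2.216, 2.225, 0.001]
force: [1.3, 0.2, 0.2]
opening: -0.2
finger_force: 0.0
t: 9.85
position: [548.1, 119.2, 163.4]
tool_rot: [2.213, 2.229, -0.001]
force: [0.6, 1.2, -0.4]
opening: 0.1
finger_force: 0.0
scene 9.85 th -0.3626 hood [558.4 -57.1]
top 9.9 th -0.3572 hood [556.3 -56.1]
```

```bash
python3 -m creep '-20 0 0 0;-17 0 0 0;-6 0 0 0;-0.3 0 0 0;-0.3 0 0 0;-0.3 0 0 0;-0.3 0 0 0;-0.3 0 0 0'; python3 - <<'E'
from h import *
look()
E
python3 -m creep '-0.3 0 0 0;-0.3 0 0 0;-0.3 0 0 0;-0.3 0 0 0;-0.3 0 0 0;-0.3 0 0 0;-0.3 0 0 0;-0.3 0 0 0'; python3 - <<'E'
from h import *
look()
E
```

```text
t: 10.75
position: [548.6, 75.5, 165.3]
tool_rot: [-2.213, -2.23, 0.0]
force: [0.7, -0.6, 0.3]
opening: 0.1
finger_force: 0.0
scene 10.75 th -0.3488 hood [556.4 -53.3]
top 10.8 th -0.3435 hood [554.9 -52.1]
t: 11.65
position: [548.7, 72.6, 165.3]
tool_rot: [2.214, 2.229, 0.0]
force: [-0.6, -0.0, 0.3]
opening: 0.2
finger_force: 0.0
scene 11.65 th -0.3366 hood [555.1 -49.7]
top 11.7 th -0.3321 hood [553.9 -48.7]
```

```bash
python3 -m creep '-0.4 0 0 0;-0.4 0 0 0;-0.4 0 0 0;-0.4 0 0 0;-0.4 0 0 0;-0.4 0 0 0;-0.4 0 0 0;-0.4 0 0 0'; python3 - <<'E'
from h import *
look()
E
python3 -m creep '-0.4 0 0 0;-0.4 0 0 0;-0.4 0 0 0;-0.4 0 0 0;-0.4 0 0 0;-0.4 0 0 0;-0.4 0 0 0'; python3 - <<'E'
from h import *
look()
E
```

```text
t: 12.55
position: [548.6, 69.4, 165.3]
tool_rot: [2.214, 2.229, -0.0]
force: [0.1, -0.5, -0.5]
opening: 0.0
finger_force: 0.0
scene 12.55 th -0.3481 hood [556.7 -53. ]
top 12.6 th -0.3444 hood [555.  -52.3]
t: 13.35
position: [548.6, 66.6, 165.3]
tool_rot: [-2.214, -2.229, 0.0]
force: [-0.2, -0.6, 0.8]
opening: -0.2
finger_force: 0.0
scene 13.35 th -0.3589 hood [557.9 -56.1]
top 13.4 th -0.3566 hood [556.3 -55.9]
```

```bash
python3 -m creep '-0.5 0 0 0;-0.6 0 0 0;-0.65 0 0 0;-0.65 0 0 0;-0.65 0 0 0;-0.65 0 0 0;-0.65 0 0 0;-0.65 0 0 0'; python3 - <<'E'
from h import *
look()
E
python3 -m creep '0 0 0 0;0 0 0 0;0 0 0 0;0 0 0 0;0 0 0 0;0 0 0 0'; python3 - <<'E'
from h import *
look()
E
```

```text
t: 14.25
position: [548.7, 61.6, 165.3]
tool_rot: [2.214, 2.229, 0.0]
force: [0.0, -0.0, -0.5]
opening: 0.4
finger_force: 0.0
scene 14.25 th -0.3726 hood [558.8 -60.2]
top 14.3 th -0.3699 hood [557.5 -59.8]
t: 14.95
position: [548.7, 61.6, 165.3]
tool_rot: [-2.214, -2.229, 0.0]
force: [0.8, 0.0, 0.1]
opening: 0.1
finger_force: 0.0
scene 14.95 th -0.3872 hood [560.3 -64.5]
top 15.0 th -0.3848 hood [559.5 -64. ]
```

```bash
python3 -m creep '5 0 0 0;10 0 0 0;10 0 0 0;0 0 0 0;0 0 0 0;0 0 0 0;0 0 0 0;0 0 0 0'; python3 - <<'E'
from h import *
look()
E
python3 -m creep '0 0 0 0;0 0 0 0;0 0 0 0;0 0 0 0;0 0 0 0;0 0 0 0;0 0 0 0;0 0 0 0'; python3 - <<'E'
from h import *
look()
E
```

```text
t: 15.85
position: [548.5, 86.2, 165.3]
tool_rot: [2.215, 2.228, -0.0]
force: [-0.1, -0.5, 0.3]
opening: -0.2
finger_force: 0.0
scene 15.85 th -0.4043 hood [562.5 -69.3]
top 15.9 th -0.4009 hood [561.5 -68.6]
t: 16.75
position: [548.5, 86.6, 165.3]
tool_rot: [2.214, 2.229, -0.0]
force: [0.2, -0.1, -0.4]
opening: -0.1
finger_force: 0.0
scene 16.75 th -0.4188 hood [564.6 -73.3]
top 16.8 th -0.4136 hood [563.2 -72.2]
```

```bash
python3 -m creep '-10 0 0 0;-10 0 0 0;-10 0 0 0;-2 0 0 0;0 0 0 0;0 0 0 0;0 0 0 0;0 0 0 0'; python3 -m creep '0 0 0 0;0 0 0 0;0 0 0 0;0 0 0 0;0 0 0 0;0 0 0 0;0 0 0 0;0 0 0 0'; python3 - <<'E'
from h import *
look()
E
python3 -m creep '0 0 0 0;0 0 0 0;0 0 0 0;0 0 0 0;0 0 0 0;0 0 0 0;0 0 0 0;0 0 0 0';python3 -m creep '0 0 0 0;0 0 0 0;0 0 0 0;0 0 0 0;0 0 0 0;0 0 0 0;0 0 0 0;0 0 0 0'; python3 - <<'E'
from h import *
look();look()
E
```

```text
t: 17.65
position: [548.7, 55.1, 165.3]
tool_rot: [-2.213, -2.229, -0.0]
force: [-0.6, -0.2, 0.3]
opening: -0.1
finger_force: 0.0
t: 18.45
position: [548.7, 54.6, 165.3]
tool_rot: [2.214, 2.229, -0.0]
force: [0.4, -0.6, -0.0]
opening: 0.2
finger_force: 0.0
scene 18.45 th -0.4346 hood [566.6 -77.8]
top 18.5 th -0.4312 hood [565.3 -77.2]
t: 19.35
position: [548.7, 54.6, 165.3]
tool_rot: [2.214, 2.229, -0.0]
force: [-0.0, 0.2, 0.0]
opening: 0.4
finger_force: 0.0
t: 20.15
position: [548.7, 54.6, 165.3]
tool_rot: [-2.214, -2.229, 0.0]
force: [0.2, -0.3, -0.2]
opening: -0.1
finger_force: 0.0
scene 20.15 th -0.4413 hood [568.  -79.5]
top 20.2 th -0.4384 hood [566.3 -79.2]
scene 20.25 th -0.4411 hood [567.5 -79.6]
top 20.3 th -0.4371 hood [566.3 -78.8]
```

```bash
python3 -m creep '-4 0 0 0;-3 0 0 0;-1.6 0 0 0;-0.25 0 0 0;-0.25 0 0 0;-0.25 0 0 0;-0.25 0 0 0;-0.25 0 0 0'; python3 - <<'E'
from h import *
look()
E
python3 -m creep '-0.25 0 0 0;-0.25 0 0 0;-0.25 0 0 0;-0.25 0 0 0;-0.25 0 0 0;-0.25 0 0 0;-0.25 0 0 0;-0.25 0 0 0'; python3 - <<'E'
from h import *
look()
E
```

```text
t: 21.15
position: [548.8, 44.8, 165.3]
tool_rot: [-2.214, -2.229, -0.0]
force: [-0.0, -0.5, -0.3]
opening: -0.2
finger_force: 0.0
scene 21.15 th -0.4419 hood [567.5 -79.9]
top 21.2 th -0.4377 hood [566.6 -78.8]
t: 22.05
position: [548.8, 42.7, 165.3]
tool_rot: [2.214, 2.229, -0.0]
force: [-0.2, -0.7, -0.7]
opening: -0.4
finger_force: 0.0
scene 22.05 th -0.4416 hood [567.9 -79.6]
top 22.1 th -0.4374 hood [566.4 -78.9]
```

```bash
python3 -m creep '-0.25 0 0 0;-0.25 0 0 0;-0.25 0 0 0;-0.25 0 0 0;-0.25 0 0 0;-0.25 0 0 0'; python3 - <<'E'
from h import *
look()
E
python3 -m creep '-0.25 0 0 0;-0.25 0 0 0;-0.25 0 0 0;-0.25 0 0 0'; python3 - <<'E'
from h import *
look()
E
```

```text
t: 22.75
position: [548.8, 41.3, 165.3]
tool_rot: [2.214, 2.229, -0.0]
force: [-0.4, 1.2, 0.4]
opening: -0.4
finger_force: 0.0
scene 22.75 th -0.4412 hood [567.8 -79.5]
top 22.8 th -0.438 hood [566.3 -79.1]
t: 23.25
position: [548.8, 40.2, 165.3]
tool_rot: [-2.214, -2.229, 0.0]
force: [0.2, -0.5, 0.1]
opening: 0.2
finger_force: 0.0
scene 23.25 th -0.4462 hood [568.2 -81. ]
top 23.3 th -0.4422 hood [566.6 -80.4]
```

```bash
python3 -m creep '3 0 0 0;8 0 0 0;15 0 0 0;20 0 0 0;10 0 0 0;0 0 0 0;0 0 0 0;0 0 0 0'; python3 - <<'E'
from h import *
look()
E
python3 -m creep '0 0 0 0;0 0 0 0;0 0 0 0;0 0 0 0;0 0 0 0;0 0 0 0;0 0 0 0;0 0 0 0';python3 -m creep '0 0 0 0;0 0 0 0;0 0 0 0;0 0 0 0;0 0 0 0;0 0 0 0;0 0 0 0;0 0 0 0'; python3 - <<'E'
from h import *
look();look()
E
```

```text
t: 24.15
position: [548.5, 95.4, 165.4]
tool_rot: [2.215, 2.227, -0.001]
force: [0.3, -0.3, -0.8]
opening: -0.3
finger_force: 0.0
scene 24.15 th -0.4544 hood [568.8 -83.5]
top 24.2 th -0.4508 hood [568.  -82.7]
t: 25.05
position: [548.5, 96.3, 165.3]
tool_rot: [2.214, 2.229, -0.0]
force: [-0.5, 0.3, -0.5]
opening: -0.1
finger_force: 0.0
t: 25.85
position: [548.4, 96.3, 165.3]
tool_rot: [2.214, 2.229, -0.0]
force: [0.1, -0.5, -0.2]
opening: 0.1
finger_force: 0.0
scene 25.85 th -0.4629 hood [570.6 -85.6]
top 25.9 th -0.4582 hood [569.  -84.8]
scene 25.95 th -0.4639 hood [569.8 -86.3]
top 26.0 th -0.4592 hood [568.9 -85.2]
```

The hood is about 1.5 mm past the board centre and almost stopped. I'll wait out the still period with the robot clear.

```bash
Z='0 0 0 0;0 0 0 0;0 0 0 0;0 0 0 0;0 0 0 0;0 0 0 0;0 0 0 0;0 0 0 0'; python3 -m creep '0 0 0 0;0 0 0 0;0 0 0 0;0 0 0 0;0 0 0 0;0 0 0 0;0 0 0 0;0 0 0 0' >/dev/null;python3 -m creep '0 0 0 0;0 0 0 0;0 0 0 0;0 0 0 0;0 0 0 0;0 0 0 0;0 0 0 0;0 0 0 0'>/dev/null; python3 - <<'E'
from h import *
look();look()
E
python3 -m creep '0 0 0 0;0 0 0 0;0 0 0 0;0 0 0 0;0 0 0 0;0 0 0 0;0 0 0 0;0 0 0 0' >/dev/null;python3 -m creep '0 0 0 0;0 0 0 0;0 0 0 0;0 0 0 0;0 0 0 0;0 0 0 0;0 0 0 0;0 0 0 0'>/dev/null;python3 -m creep '0 0 0 0;0 0 0 0;0 0 0 0;0 0 0 0;0 0 0 0;0 0 0 0;0 0 0 0;0 0 0 0'>/dev/null;python3 -m creep '0 0 0 0;0 0 0 0;0 0 0 0;0 0 0 0;0 0 0 0;0 0 0 0;0 0 0 0;0 0 0 0'; python3 - <<'E'
from h import *
look();look()
cap("top","pics/top9.png")
E
```

```text
scene 27.65 th -0.464 hood [570.4 -86.1]
top 27.7 th -0.4595 hood [568.9 -85.3]
scene 27.75 th -0.4632 hood [569.9 -86. ]
top 27.8 th -0.4596 hood [569.1 -85.2]
t: 31.05
position: [548.5, 96.3, 165.3]
tool_rot: [2.214, 2.229, 0.0]
force: [0.2, 0.3, -0.4]
opening: 0.1
finger_force: 0.0
scene 31.05 th -0.4639 hood [570.2 -86.1]
top 31.1 th -0.4591 hood [569.  -85.1]
scene 31.15 th -0.4638 hood [570.2 -86.1]
top 31.2 th -0.4593 hood [569.1 -85.1]
```

View pics/top9.png

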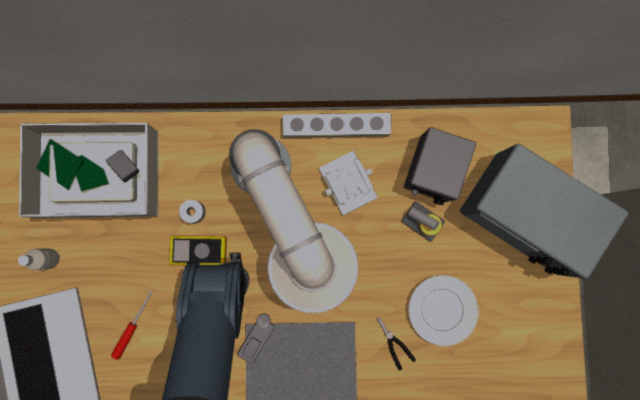

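The hood, at (312,268), stands over the board's place. It has not moved for over 4 s, and the gripper is well clear at (237,260). The other things I can see lie as they did; the multimeter at (197,250) was hidden under the hood before. Handing in.

```bash
python3 -c "
from station import r
print(r.job_done())"
```

```text
the job is handed in; nothing more can be done
None
```

I handed the job in at about 31 s of the 48 s allowed, with the hood standing still and untouched for over 4 s and centred within about 2 mm of the board by the cameras.

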